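Switch the coffee roaster over to cooling

TASK

The roast is finished: switch the roaster over to cooling. On the sloped control console, push the big selector handle fully in against its spring, without wrenching it against its lock, turn it clockwise to the fan mark, the last but one, and let it come back out so that it locks there; then press the start button fully home and let it go. Keep off the mushroom-headed emergency stop, do not press start in any other mode, and leave the other things on the table where they are.

Things in the scene. Friction and masses are not known exactly. Their poses are not given: they have to be found in the camera images.
- console: fixed control console: dark steel wedge 235 mm deep (x), 340 wide (y), 52 high at the front edge, 138 at the back, its cream panel sloping up 20 deg away from the robot. Selector on the left half; start button right front, emergency stop right back; low switches and displays elsewhere (10 mm high or less). Origin: centre of underside; x from front edge to back edge, y left, z up.
- selector_grip (a point): point on the selector's axis, half-way up its grip bar. Black handle: round skirt 72 mm across, 8 thick, and across it a grip bar 70 long, 18 thick, 34 high above the skirt, pinched across its thickness. z: along the axis, out of the panel; x: along the bar to its pointer end (white line, nose); y: across the bar. Skirt's upper face is 17 mm below this point; bar's top 17 mm above.
- fan_mark (a point): printed four-bladed fan (cooling) on the panel, 72 mm from the selector's axis, upper right of it as the robot sees it. Clockwise round the axis, 40 deg apart: ring (off, at the left), one, two, three flames, fan, arrow (discharge). Marks are black print 18 to 43 mm wide, each with a tick. Axes as the panel: x up the slope, y left, z out of it.
- selector (a joint): turn of the selector, rad, growing clockwise seen from above: 0 at the ring, 0.698 a step, 2.793 at the fan, end stop 3.491 at the arrow. Pins in notches lock it at each mark unless pushed in; fully in it turns freely. Let go within about 12 deg of a mark it is drawn onto it as it comes out. Starts at the ring or one flame, rarely half-way.
- selector_push (a joint): how far the selector is pushed in, m: 0 fully out (locked at a mark), 0.0095 fully in at a hard stop. A spring pushes it out with 4 N at the start and 10.6 N at the end of travel. It turns freely past the notches once in by 8.8 mm or more. The skirt's upper face is 19.5 mm above the panel when out, 10 mm when in. Turning it harder while less far in wrenches the lock.
- start_button (a joint): travel of the start button, m: 0 out, 0.006 fully home; it springs back when let go. It needs 1.8 N to begin to move and 6 N to be fully home.
- start_button_top (a point): centre of the upper face of the start button: flat round grey push button 34 mm across, 10 mm proud of a low steel collar 50 mm across, at the right front of the panel; a small black triangle is printed beyond it. z out of the panel at right angles; it is pressed along -z.
- estop (a joint): travel of the emergency stop, m: 0 out, 0.005 tripped. Not to be pressed.
- estop_top (a point): centre of the top of the emergency stop: a mushroom head 42 mm across standing 45 mm above the panel, at the right back of the panel.
- scoop: bystander: steel bean scoop with a wooden handle, 190 mm long, lying left of the console
- tryer: bystander: roaster's sampling spoon with a turned wooden handle, 210 mm long and 25 mm high, lying before the console's front edge
- bowl: bystander: white cupping bowl 100 mm across, 62 mm high, right of the console
- cup: bystander: blue mug 84 mm across, 90 mm high, right of the console towards its back
- canister: bystander: grey jar 84 mm across, 130 mm high, left of the console towards its back

How it is judged:
By the outcome, as a careful person would: the job done as asked, in the order asked, and still so for the second after the job is handed in, with the robot touching nothing.
It also fails if it takes over 61 s, if anything falls off the work surface, if the arm or the gripper's body presses on something with over 40 N, if the wrist force passes 120 N, or if a joint passes its speed limit or range.

ROBOT

A 6-joint arm with a two-finger parallel gripper is mounted at the origin on the work surface. World frame = base frame: x ahead of the robot, y to its left, z up, the work surface at z = 0. Lengths are in mm, angles in rad, forces in N, time in s.
With the tool pointing down it reaches from about 350 to 975 mm from the base axis. Payload 7.1 kg.
Tool frame: the origin (TCP) lies midway between the tips of the shut fingers; the grasp point (between the pads) lies 19 mm behind it; z points along the fingers, y is the line along which they close (so a half turn about z gives the same grasp; the last joint's range is limited). The gripper opens to 88 mm and grips with 3 to 60 N. Pads are 20 mm wide; open, the fingers measure 115 mm over their backs; the gripper's body (75 mm by 178 mm) begins 61 mm behind the grasp point.
Start: joints at [1.132, 0.423, 1.63, -0, 1.089, -0.019], TCP at [254.704, 570.728, 222.675] pointing down, gripper open.
Joint ranges: [-3, 3], [-0.9, 2.11], [0.09, 2.58], [-1.31, 4.45], [0.11, 2.69], [-2.54, 2.54]. Speed limits (rad/s): [2.39, 2.39, 3.01, 3.14, 3.14, 3.14].

INTERFACE

Orientations are given as a rotation vector (axis times angle).
In Python, from workcell import ctrl gives the robot as it stands.
- The arm moves only by the shell command python3 -m inch 'ROWS' [OPENING]. ROWS is JSON, a list of rows, each an object with "xyz": the shift along the tool's x, y, z in mm, a list of three; "rot": the turn, a rotation vector about the tool's x, y, z in rad, a list of three. In form: [{"xyz": [dx, dy, dz], "rot": [ax, ay, az]}, ...]. A call has 1 to 12 rows; each row is the pose to reach, as a shift and turn from the pose commanded when the call began, along the tool's axes at that moment; what a row does not reach only later rows make up. A row lasts 1/12 s, in which the tool goes at most 41.7 mm and 7.16 degrees, less where a joint would pass 70% of its speed; a pose out of reach is approached as far as the arm can. A call with a gripper value outside its range is refused whole. OPENING is the closure in counts, from 0 (fully open) to 255 (shut), set as the call begins (- or left out, the last holds). The fingers move at their own pace and stop on an object; the grip force is fixed at half the most. Time passes only in rows, so rows that repeat a pose let the fingers close. It gives the time, the measured TCP pose, the force, the opening and the grip force at its end, in the units of the state.
- ctrl.get_obs(): the state, without advancing time (a new reading comes with each control period).
- ctrl.get_image(name): name is "scene" or "top" or "wrist"; returns the picture (480x640x3 uint8, red, green, blue); there is no depth.
- ctrl.camera_model(name): a dict with "fx", "fy", "cx", "cy" (pixels), "k1" (the pictures are not rectified: a ray, as slopes to the right and down, at radius r is drawn at 1 + k1 r^2 times it, then the intrinsics apply), "position" and "attitude" of the camera in the world. Camera axes: x right, y up, looking along -z (the intrinsics and any distortion apply to the point x, -y, -z); pixel columns grow to the right and rows downward; lengths in mm; the calibration is good to about 2 mm. A picture is of the moment at which its call begins: read the wrist's pose just before it. camera_model takes no time and is no camera call; for the wrist camera it gives the pose at the moment of the call.
- ctrl.close_job(): hands the job in; it is judged then, once.
The state is a dict: "t": time; "qpos": joint angles; "qvel": joint speeds; "joint_torque": joint torques, N m; "ee_pos": TCP position; "orientation": TCP orientation; "ft_force": force on the tool from outside, world axes, zero at the start; "moment": the same for the moment, N m; "width": finger opening in mm; "grasp_force": force on a finger pad.
Only numpy, scipy, OpenCV 4.12 (cv2) and the standard library are available. Lean on these libraries where they do the work, as an engineer would, in place of code of your own. Each camera call takes 0.05 s, during which the arm holds its last target. There are 200 camera calls.

## Working session

There is one attempt and no reset: what is moved stays moved. The work goes in short steps, Python scripts to look and compute and a shell command to move; the robot and the scene stay as the last step left them, time stands still between calls to the robot, and variables do not carry over. Pictures are saved under pics/ and viewed, at most 10 in all, crops included, and the job is handed in when it is done.

```bash
ls; mkdir -p pics
python3 - <<'E'
from workcell import ctrl
import cv2
for n in ("top","scene"):
    im=ctrl.get_image(n); cv2.imwrite(f"pics/{n}0.png",im[:,:,::-1]); print(n,ctrl.camera_model(n))
print(ctrl.get_obs())
E
```

```text
pics
top {'fx': 532.8878893583055, 'fy': 532.8878893583055, 'cx': 316.8191618354455, 'cy': 250.0020763801072, 'k1': -0.02324974554432614, 'position': array([ 476.89208744,   66.17451228, 1229.43750726]), 'attitude': array([ 0.06918113, -0.06283846, -1.5964991 ])}
scene {'fx': 446.5098248421041, 'fy': 446.5098248421041, 'cx': 321.88246563522847, 'cy': 246.73173592930388, 'k1': -0.0027569824470401977, 'position': array([945.04828945, 673.8697678 , 745.83839935]), 'attitude': array([0.31465907, 1.09472482, 2.43150743])}
{'t': 0.1, 'qpos': array([ 1.13198514e+00,  4.23738035e-01,  1.63059289e+00,  9.13333096e-06,
        1.08863785e+00, -1.90088203e-02]), 'qvel': array([ 8.66441402e-05, -8.10214636e-04, -1.33698286e-03,  6.56233318e-04,
       -4.94889309e-04,  9.63033084e-04]), 'joint_torque': array([-3.57571689e-04, -5.45616138e+01, -2.74324447e+01,  6.45316788e-02,
        1.87449827e-02, -5.98804718e-05]), 'ee_pos': array([254.50285268, 570.28445091, 222.00405057]), 'orientation': array([-6.54532120e-01, -3.07232425e+00,  2.10211837e-03]), 'ft_force': array([-0.30531659, -0.33383346, -0.43423784]), 'moment': array([ 0.03388586, -0.05110594,  0.04671269]), 'grasp_force': 0.0, 'width': 87.79247250902529}
```

View pics/top0.png

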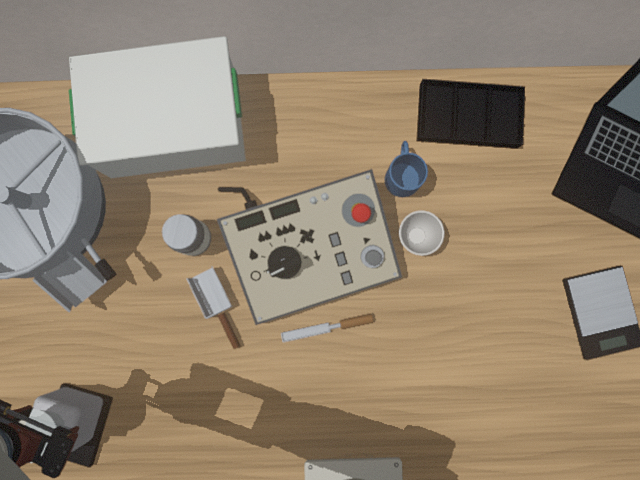

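View pics/scene0.png

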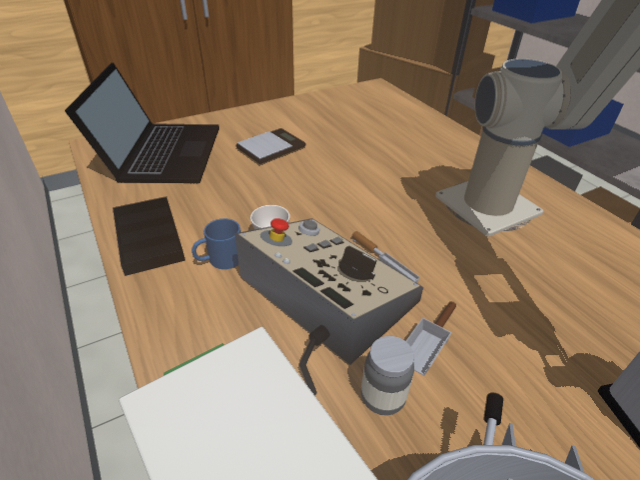

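The top view shows the console with panel corners near (220,220), (372,171), (400,276) and (257,323). The selector is at (285,262) and points at the ring (255,275). Start is at (373,257), the e-stop at (361,212) and the fan mark at (307,236). The scene view agrees.

```bash
cat > h.py <<'E'
import numpy as np, cv2
from scipy.spatial.transform import Rotation as R
from scipy.optimize import least_squares
from workcell import ctrl
def ray(m,px):
    d=np.array([(px[0]-m['cx'])/m['fx'],(px[1]-m['cy'])/m['fy']]); s=d.copy()
    for _ in range(20): s=d/(1+m['k1']*(s@s))
    v=R.from_rotvec(m['attitude']).apply([s[0],-s[1],-1]); return np.array(m['position']),v
def proj(m,P):
    c=R.from_rotvec(m['attitude']).inv().apply(np.atleast_2d(P)-m['position'])
    s=np.c_[c[:,0],-c[:,1]]/-c[:,2:]; s=s*(1+m['k1']*(s**2).sum(1,keepdims=True))
    return s*[m['fx'],m['fy']]+[m['cx'],m['cy']]
def onplane(m,px,p0,n):
    o,v=ray(m,px); return o+v*((p0-o)@n)/(v@n)
def panel(x,y,yaw):
    """panel frame: origin at the middle of the front top edge, R cols up slope, left, out"""
    Rc=R.from_euler('z',yaw); Rp=Rc*R.from_euler('y',-20,degrees=True)
    return np.array([x,y,0])+Rc.apply([-117.5,0,52]),Rp
def rel(pos,Rt):
    """shift and turn from commanded pose (approx. measured)"""
    o=ctrl.get_obs(); R0=R.from_rotvec(o['orientation'])
    return R0.inv().apply(pos-o['ee_pos']),(R0.inv()*Rt).as_rotvec()
E
cat > m1.py <<'E'
from h import *
m=ctrl.camera_model('top')
px=np.array([[220,220],[372,171],[400,276],[257,323]],float)
im=cv2.imread('pics/top0.png')
q=cv2.cornerSubPix(cv2.cvtColor(im,cv2.COLOR_BGR2GRAY),px.astype(np.float32).reshape(-1,1,2),(4,4),(-1,-1),(3,50,.01)).reshape(-1,2)
print(q)
L=np.array([[117.5,170,137.5],[117.5,-170,137.5],[-117.5,-170,52],[-117.5,170,52]])
f=lambda p:(proj(m,R.from_euler('z',p[2]).apply(L)+[p[0],p[1],0])-q).ravel()
s=least_squares(f,[500,50,.3],x_scale=[10,10,.1]); print(s.x,s.fun.round(1))
p0,Rp=panel(*s.x); n=Rp.apply([0,0,1])
for k,c,h in (('sel',(285,262),40),('ring',(255,275),0),('fan',(307,236),0),('start',(373,257),15),('estop',(361,212),45)):
    P=onplane(m,c,p0+n*h,n); print(k,P.round(1),Rp.inv().apply(P-p0).round(1))
E
python3 m1.py
```

```text
[[220.5624  218.51378]
 [370.54498 170.06853]
 [398.49475 277.41956]
 [256.33838 323.67123]]
[5.74851962e+02 7.92140159e+01 2.81482434e-01] [-4.  -0.4  2.1 -1.2  3.5  0.4 -1.5  1.1]
sel [545.9 135.6 132.9] [126.7  62.2  40. ]
ring [522.5 203.2  89. ] [108.2 133.7   0. ]
fan [601.7  89.5 105.2] [155.5   2.4  -0. ]
start [554.3 -50.4  90.4] [  71.1 -118.8   15. ]
estop [642.2 -22.6 155.9] [ 180.1 -116.5   45. ]
```

```bash
cat > tgt.py <<'E'
from h import *
def tool(Rp,ang):
    """tool orientation: z into the panel, y at angle ang (deg) from up-slope towards left"""
    a=np.radians(ang); y=Rp.apply([np.cos(a),np.sin(a),0]); z=-Rp.apply([0,0,1])
    return R.from_matrix(np.c_[np.cross(y,z),y,z])
def show(P,Rt):
    d,r=rel(P,Rt); print('xyz',d.round(1),'rot',r.round(3),'deg',np.degrees(np.linalg.norm(r)).round(1))
E
python3 - <<'E'
from tgt import *
p0,Rp=panel(574.85,79.21,.2815)
show(p0+Rp.apply([126,62,36+150]),tool(Rp,14.5))
E
```

```text
xyz [-404.8 -311.   -47.5] rot [-0.302 -0.188  0.61 ] deg 40.5
```

```bash
python3 -m inch '[{"xyz":[-20,-15,-30],"rot":[0,0,0]},{"xyz":[-50,-38,-50],"rot":[-0.03,-0.02,0.06]},{"xyz":[-80,-61,-60],"rot":[-0.06,-0.04,0.12]},{"xyz":[-110,-84,-60],"rot":[-0.09,-0.06,0.18]},{"xyz":[-140,-107,-60],"rot":[-0.12,-0.08,0.24]},{"xyz":[-170,-130,-60],"rot":[-0.15,-0.09,0.3]},{"xyz":[-200,-153,-60],"rot":[-0.18,-0.11,0.36]},{"xyz":[-230,-176,-55],"rot":[-0.21,-0.13,0.42]},{"xyz":[-260,-200,-50],"rot":[-0.24,-0.15,0.48]},{"xyz":[-290,-223,-50],"rot":[-0.27,-0.17,0.54]},{"xyz":[-320,-246,-48],"rot":[-0.3,-0.19,0.61]},{"xyz":[-350,-269,-48],"rot":[-0.3,-0.19,0.61]}]'
python3 - <<'E'
from tgt import *
p0,Rp=panel(574.85,79.21,.2815)
show(p0+Rp.apply([126,62,36+150]),tool(Rp,14.5)); print(ctrl.get_obs()['qpos'])
E
```

```text
t: 1.1
ee_pos: [463.6, 180.4, 269.7]
orientation: [1.428, 2.495, 0.362]
ft_force: [0.6, 0.6, -1.0]
width: 87.8
grasp_force: 0.0
xyz [-67.8  -1.7   5.5] rot [-0.     0.002 -0.003] deg 0.2
[ 0.36661541  0.02642722  2.08135568 -0.04914425  0.68640818 -0.13225182]
```

```bash
python3 -m inch '[{"xyz":[-30,-1,3],"rot":[0,0,0]},{"xyz":[-55,-2,5],"rot":[0,0,0]},{"xyz":[-67,-2,5],"rot":[0,0,0]},{"xyz":[-67,-2,5],"rot":[0,0,0]},{"xyz":[-67,-2,5],"rot":[0,0,0]}]'
python3 - <<'E'
from h import *
m=ctrl.camera_model('wrist'); im=ctrl.get_image('wrist')
import pickle; pickle.dump(m,open('w1.pkl','wb')); cv2.imwrite('pics/w1.png',im[:,:,::-1])
print(m, ctrl.get_obs()['qpos'])
E
```

```text
t: 1.52
ee_pos: [497.8, 123.4, 270.8]
orientation: [1.426, 2.497, 0.362]
ft_force: [-1.2, 0.1, 0.5]
width: 87.6
grasp_force: 0.0
{'fx': 368.59083155098415, 'fy': 368.59083155098415, 'cx': 320.9503806743837, 'cy': 235.95440935742204, 'k1': -0.0046888598233574205, 'position': array([404.61491943, 177.8744627 , 416.77501112]), 'attitude': array([-0.28539442, -0.4294978 ,  0.47036847])} [ 0.20630392  0.05037588  2.05297646  0.03853526  0.69067709 -0.35304378]
```

View pics/w1.png

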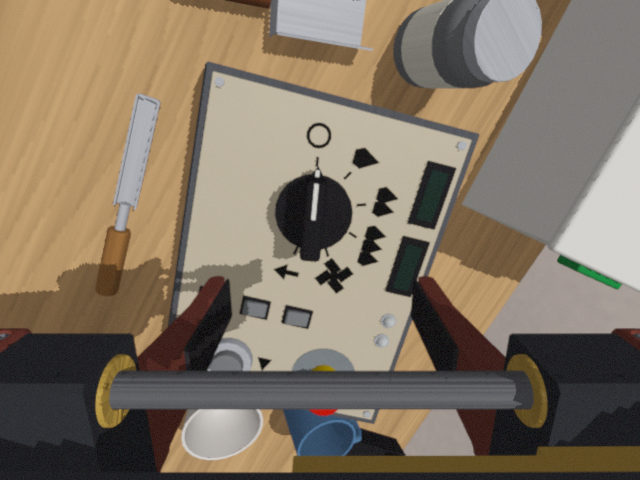

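The wrist view shows the handle's skirt centred near (314,212), with its white line pointing straight at the ring (318,135), so it starts at the ring. The fan is at (334,276), the arrow at (286,272), and the flames at (365,158), (384,201) and (371,244). The panel corners are (208,64), (477,134) and (375,421).

```bash
cat > m2.py <<'E'
from tgt import *
import pickle
m=pickle.load(open('w1.pkl','rb'))
q=np.array([[208,63],[478,133],[376,422]],float)
L=np.array([[-117.5,170,52],[117.5,170,137.5],[117.5,-170,137.5]])
f=lambda p:(proj(m,R.from_euler('z',p[2]).apply(L)+[p[0],p[1],0])-q).ravel()
s=least_squares(f,[575,79,.28],x_scale=[10,10,.1]); print(s.x,s.fun.round(1))
p0,Rp=panel(*s.x); n=Rp.apply([0,0,1])
g=cv2.cvtColor(cv2.imread('pics/w1.png'),cv2.COLOR_BGR2GRAY)
_,lab,st,ce=cv2.connectedComponentsWithStats((g<60).astype(np.uint8))
M=[]
for c in ((318,135),(365,158),(384,201),(371,244),(334,276),(286,272)):
    k=[i for i in range(1,len(st)) if 60<st[i,4]<1500 and np.hypot(*(ce[i]-c))<14]
    if k and c!=(318,135): w=st[k,4]; e=(ce[k]*w[:,None]).sum(0)/w.sum()
    else: e=np.array(c,float)
    M.append(Rp.inv().apply(onplane(m,e,p0,n)-p0)[:2]); print(c,e.round(1),M[-1].round(1))
M=np.array(M)
def F(p):
    a=p[2]-np.radians(40)*np.arange(6); return (p[:2]+72*np.c_[np.cos(a),np.sin(a)]-M).ravel()
r=least_squares(F,[126,62,1.8]); print(r.x,np.degrees(r.x[2]),r.fun.round(1))
for k,c,h in (('skirt',(314,212),19.5),('nose',(318,172),40),('tail',(311,256),40),('lineA',(317,183),53.5),('lineB',(314,219),53.5),('start',(229,362),15)):
    print(k,Rp.inv().apply(onplane(m,c,p0+n*h,n)-p0).round(1))
E
python3 m2.py
```

```text
[5.78095388e+02 7.66324416e+01 2.98180747e-01] [-0.8 -0.   1.3 -0.  -0.1  0.6]
(318, 135) [318. 135.] [107.3 133.8]
(365, 158) [363.1 158.2] [153.  123.3]
(384, 201) [382.8 201.8] [182.5  87.8]
(371, 244) [369.4 245.6] [182.1  41.8]
(334, 276) [333.6 275.4] [155.1   1.9]
(286, 272) [284.7 271.4] [105.3  -5.6]
[117.18239168  63.81322727   1.74606179] 100.04197161364507 [-2.7  1.   0.2  2.9  2.3  0.7  2.7 -2.5 -1.9 -0.4 -0.6 -1.6]
skirt [119.5  67.2  19.5]
nose [114.2 106.4  40. ]
tail [125.4  32.2  40. ]
lineA [115.1  99.4  53.5]
lineB [119.6  69.7  53.5]
start [  69.  -115.4   15. ]
```

```bash
cat >> tgt.py <<'E'
p0,Rp=panel(578.1,76.6,.298); n=Rp.apply([0,0,1])
E
python3 - <<'E'
from tgt import *
show(p0+Rp.apply([118,65.5,75]),tool(Rp,10))
E
```

```text
xyz [ -0.8  -8.3 112.1] rot [-0.002  0.007  0.063] deg 3.6
```

```bash
python3 -m inch '[{"xyz":[0,-3,30],"rot":[0,0,0.03]},{"xyz":[-1,-6,65],"rot":[0,0.007,0.063]},{"xyz":[-1,-8,95],"rot":[0,0.007,0.063]},{"xyz":[-1,-8,112],"rot":[0,0.007,0.063]},{"xyz":[-1,-8,112],"rot":[0,0.007,0.063]},{"xyz":[-1,-8,112],"rot":[0,0.007,0.063]}]'
python3 - <<'E'
from tgt import *
import pickle
m=ctrl.camera_model('wrist'); im=ctrl.get_image('wrist')
pickle.dump(m,open('w2.pkl','wb')); cv2.imwrite('pics/w2.png',im[:,:,::-1])
show(p0+Rp.apply([118,65.5,75]),tool(Rp,10))
print(ctrl.get_obs()['qpos'])
for P in ([118,65.5,19.5],[118,65.5,53.5]): print(proj(m,p0+Rp.apply(P)))
E
```

```text
t: 2.07
ee_pos: [527.8, 130.7, 162.6]
orientation: [1.506, 2.466, 0.378]
ft_force: [-0.7, -0.5, -0.3]
width: 87.8
grasp_force: 0.0
xyz [-0.5 -1.   0.6] rot [-0.001 -0.001  0.002] deg 0.1
[ 0.20129378  0.27562465  2.08668493  0.07985058  0.43432791 -0.33951462]
[[320.81345033 257.61066853]]
[[320.60545173 279.53881715]]
```

View pics/w2.png

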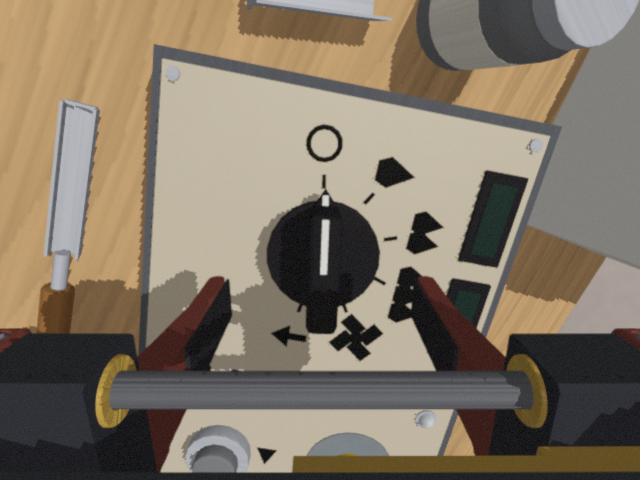

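The closer view shows the skirt spanning x 267–380 and y 200–308. The nose is at (325,195), the tail at (321,330) and the ring at (324,143). I'll fit the skirt rim on its own plane.

Run:
```python
from tgt import *
import pickle
m=pickle.load(open('w2.pkl','rb'))
g=cv2.cvtColor(cv2.imread('pics/w2.png'),cv2.COLOR_BGR2GRAY)
_,lab,st,ce=cv2.connectedComponentsWithStats((g<60).astype(np.uint8))
b=(lab==lab[240,295]).astype(np.uint8)
c=max(cv2.findContours(b,0,cv2.CHAIN_APPROX_NONE)[0],key=len).reshape(-1,2)
P=np.array([Rp.inv().apply(onplane(m,x,p0+19.5*n,n)-p0)[:2] for x in c])
cc=np.array([119.,66.])
f=lambda p:np.hypot(*(P-p[:2]).T)-36
r=least_squares(f,cc,loss='soft_l1',f_scale=.5); print(r.x,(abs(r.fun)<1.5).sum(),len(P))
r2=least_squares(lambda p:np.hypot(*(P-p[:2]).T)-p[2],[119,66,36],loss='soft_l1',f_scale=.5); print(r2.x)
M=np.array([Rp.inv().apply(onplane(m,x,p0,n)-p0)[:2] for x in ((324,143),(357,337),(289,335))])
a=np.radians([100,-60,-100]); print((M-72*np.c_[np.cos(a),np.sin(a)]).round(1))
for x in ((325.5,222),(324,275)): print(Rp.inv().apply(onplane(m,x,p0+53.5*n,n)-p0).round(1))
```

```text
[119.28684878  65.11942606] 231 411
[119.27091592  65.1806964   35.91674487]
[[120.3  63. ]
 [120.3  64.1]
 [119.3  65.5]]
[114.8  97.7  53.5]
[119.3  68.4  53.5]
```

Run:
```python
from tgt import *
show(p0+Rp.apply([119.3,65.1,24]),tool(Rp,9.7))
```

```text
xyz [-1.2  0.3 51.6] rot [-0.001 -0.001  0.007] deg 0.4
```

```bash
python3 -m inch '[{"xyz":[-1,0,15],"rot":[0,0,0.007]},{"xyz":[-1,0,30],"rot":[0,0,0.007]},{"xyz":[-1,0,43],"rot":[0,0,0.007]},{"xyz":[-1,0,51],"rot":[0,0,0.007]},{"xyz":[-1,0,51],"rot":[0,0,0.007]},{"xyz":[-1,0,51],"rot":[0,0,0.007]}]'
cat > st.py <<'E'
from tgt import *
o=ctrl.get_obs(); Rt=R.from_rotvec(o['orientation']); y=Rp.inv().apply(Rt.apply([0,1,0]))
print('panel',Rp.inv().apply(o['ee_pos']-p0).round(1),'yang',np.degrees(np.arctan2(y[1],y[0])).round(1),'Ftool',Rt.inv().apply(o['ft_force']).round(1),'M',Rt.inv().apply(o['moment']).round(2),'w',round(o['width'],1),'q6',o['qpos'][5].round(3),'t',o['t'])
E
python3 st.py
```

```text
t: 2.62
ee_pos: [546.0, 134.2, 116.3]
orientation: [1.515, 2.458, 0.383]
ft_force: [-0.1, -0.3, 1.0]
width: 87.6
grasp_force: 0.0
panel [119.5  64.5  25. ] yang 9.6 Ftool [-0.3  0.2 -1. ] M [ 0.24  0.02 -0.01] w 87.6 q6 -0.355 t 2.6167
```

```bash
python3 -m inch '[{"xyz":[0,0,0],"rot":[0,0,0]},{"xyz":[0,0,0],"rot":[0,0,0]},{"xyz":[0,0,0],"rot":[0,0,0]},{"xyz":[0,0,0],"rot":[0,0,0]},{"xyz":[0,0,0],"rot":[0,0,0]},{"xyz":[0,0,0],"rot":[0,0,0]},{"xyz":[0,0,0],"rot":[0,0,0]},{"xyz":[0,0,0],"rot":[0,0,0]},{"xyz":[0,0,0],"rot":[0,0,0]},{"xyz":[0,0,0],"rot":[0,0,0]}]' 255; python3 st.py
```

```text
t: 3.45
ee_pos: [545.9, 133.9, 115.4]
orientation: [1.515, 2.458, 0.382]
ft_force: [0.1, -0.1, 0.1]
width: 24.8
grasp_force: 0.0
panel [119.   64.3  24.2] yang 9.6 Ftool [-0.2  0.1 -0.1] M [ 0.21 -0.01  0.02] w 24.8 q6 -0.355 t 3.45
```

```bash
python3 -m inch '[{"xyz":[0,0,0],"rot":[0,0,0]},{"xyz":[0,0,0],"rot":[0,0,0]},{"xyz":[0,0,0],"rot":[0,0,0]},{"xyz":[0,0,0],"rot":[0,0,0]}]' ; python3 st.py
```

```text
t: 3.78
ee_pos: [546.1, 134.0, 115.5]
orientation: [1.515, 2.458, 0.382]
ft_force: [1.4, 2.1, -1.0]
width: 18.1
grasp_force: 29.8
panel [119.2  64.3  24.2] yang 9.6 Ftool [1.4 1.8 1.7] M [-0.01  0.07 -0.01] w 18.1 q6 -0.355 t 3.7833
```

```bash
python3 -m inch '[{"xyz":[0,0,2],"rot":[0,0,0]},{"xyz":[0,0,4],"rot":[0,0,0]},{"xyz":[0,0,6],"rot":[0,0,0]},{"xyz":[0,0,8],"rot":[0,0,0]},{"xyz":[0,0,9],"rot":[0,0,0]},{"xyz":[0,0,9],"rot":[0,0,0]},{"xyz":[0,0,9],"rot":[0,0,0]}]'; python3 st.py
```

```text
t: 4.37
ee_pos: [549.0, 134.9, 107.3]
orientation: [1.515, 2.458, 0.382]
ft_force: [-2.9, -0.3, 7.0]
width: 18.1
grasp_force: 29.8
panel [119.2  64.3  15.4] yang 9.6 Ftool [ 0.6 -0.2 -7.6] M [ 0.18  0.18 -0.02] w 18.1 q6 -0.36 t 4.3667
```

```bash
python3 -m inch '[{"xyz":[0,0,1],"rot":[0,0,0]},{"xyz":[0,0,2],"rot":[0,0,0]},{"xyz":[0,0,2],"rot":[0,0,0]},{"xyz":[0,0,2],"rot":[0,0,0]}]'; python3 st.py
```

```text
t: 4.7
ee_pos: [549.4, 135.1, 106.3]
orientation: [1.515, 2.457, 0.383]
ft_force: [-10.1, -1.0, 20.4]
width: 18.2
grasp_force: 30.0
panel [119.3  64.3  14.4] yang 9.6 Ftool [  2.4  -2.  -22.6] M [ 0.55  0.4  -0.04] w 18.2 q6 -0.361 t 4.7
```

```bash
python3 -m inch '[{"xyz":[0,0,0.3],"rot":[0,0,0.05]},{"xyz":[0,0,0.3],"rot":[0,0,0.12]},{"xyz":[0,0,0.3],"rot":[0,0,0.2]},{"xyz":[0,0,0.3],"rot":[0,0,0.2]}]'; python3 st.py
```

```text
t: 5.03
ee_pos: [549.0, 135.0, 106.1]
orientation: [1.772, 2.309, 0.418]
ft_force: [-13.4, -2.6, 25.3]
width: 17.8
grasp_force: 30.0
panel [118.9  64.3  14.3] yang -2.1 Ftool [  1.3  -4.2 -28.4] M [ 0.9   0.15 -0.06] w 17.8 q6 -0.157 t 5.0333
```

```bash
python3 -m inch '[{"xyz":[0,0,0],"rot":[0,0,0.1]},{"xyz":[0,0,0],"rot":[0,0,0.2]},{"xyz":[0,0,0],"rot":[0,0,0.3]},{"xyz":[0,0,0],"rot":[0,0,0.4]},{"xyz":[0,0,0],"rot":[0,0,0.5]},{"xyz":[0,0,0],"rot":[0,0,0.6]},{"xyz":[0,0,0],"rot":[0,0,0.7]},{"xyz":[0,0,0],"rot":[0,0,0.8]},{"xyz":[0,0,0],"rot":[0,0,0.9]},{"xyz":[0,0,0],"rot":[0,0,1.0]},{"xyz":[0,0,0],"rot":[0,0,1.0]}]'; python3 st.py
```

```text
t: 5.95
ee_pos: [547.1, 135.4, 105.5]
orientation: [2.797, 1.235, 0.529]
ft_force: [-20.2, 1.6, 28.0]
width: 17.8
grasp_force: 30.0
panel [117.1  65.3  14.3] yang -59.4 Ftool [ -3.3 -10.7 -32.7] M [ 1.84 -0.52 -0.02] w 17.8 q6 0.844 t 5.95
```

```bash
python3 -m inch '[{"xyz":[-0.4,-1.2,-0.2],"rot":[0,0,0.05]},{"xyz":[-0.4,-1.2,-0.2],"rot":[0,0,0.14]},{"xyz":[-0.4,-1.2,-0.2],"rot":[0,0,0.23]},{"xyz":[-0.4,-1.2,-0.2],"rot":[0,0,0.32]},{"xyz":[-0.4,-1.2,-0.2],"rot":[0,0,0.41]},{"xyz":[-0.4,-1.2,-0.2],"rot":[0,0,0.5]},{"xyz":[-0.4,-1.2,-0.2],"rot":[0,0,0.6]},{"xyz":[-0.4,-1.2,-0.2],"rot":[0,0,0.7]},{"xyz":[-0.4,-1.2,-0.2],"rot":[0,0,0.8]},{"xyz":[-0.4,-1.2,-0.2],"rot":[0,0,0.8]}]'; python3 st.py
```

```text
t: 6.78
ee_pos: [546.4, 136.8, 105.4]
orientation: [-3.002, -0.048, -0.503]
ft_force: [-17.7, 9.7, 25.5]
width: 17.7
grasp_force: 30.0
panel [116.8  66.9  14.4] yang -105.3 Ftool [ -8.3 -12.8 -28.7] M [ 2.26 -1.58 -0.01] w 17.7 q6 1.647 t 6.7833
```

```bash
python3 -m inch '[{"xyz":[-0.7,-1.0,0],"rot":[0,0,0.03]},{"xyz":[-0.6,-1.2,0],"rot":[0,0,0.11]},{"xyz":[-0.5,-1.4,0],"rot":[0,0,0.2]},{"xyz":[-0.3,-1.7,0],"rot":[0,0,0.3]},{"xyz":[-0.2,-1.9,0],"rot":[0,0,0.4]},{"xyz":[0,-2.1,0],"rot":[0,0,0.5]},{"xyz":[0.2,-2.4,0],"rot":[0,0,0.6]},{"xyz":[0.3,-2.7,0],"rot":[0,0,0.7]},{"xyz":[0.3,-2.7,0],"rot":[0,0,0.78]},{"xyz":[0.3,-2.7,0],"rot":[0,0,0.78]},{"xyz":[0.3,-2.7,0],"rot":[0,0,0.78]}]'; python3 st.py
```

```text
t: 7.7
ee_pos: [546.8, 138.5, 105.8]
orientation: [-2.702, 1.053, -0.397]
ft_force: [-15.5, 0.9, 24.4]
width: 17.9
grasp_force: 30.0
panel [117.8  68.4  14.4] yang -149.7 Ftool [ -7.4   2.  -27.8] M [-0.5  -1.49  0.  ] w 17.9 q6 2.434 t 7.7
```

```bash
python3 -m inch '[{"xyz":[-0.3,0,-2],"rot":[0,0,0]},{"xyz":[-0.6,0,-4],"rot":[0,0,0]},{"xyz":[-0.6,0,-6],"rot":[0,0,0]},{"xyz":[-0.6,0,-8],"rot":[0,0,0]},{"xyz":[-0.6,0,-10],"rot":[0,0,0]},{"xyz":[-0.6,0,-11],"rot":[0,0,0]},{"xyz":[-0.6,0,-11],"rot":[0,0,0]},{"xyz":[-0.6,0,-11],"rot":[0,0,0]}]'; python3 st.py
```

```text
t: 8.37
ee_pos: [543.7, 137.6, 114.8]
orientation: [-2.702, 1.053, -0.397]
ft_force: [-3.5, 3.5, 1.6]
width: 17.9
grasp_force: 30.0
panel [117.8  68.5  23.9] yang -149.7 Ftool [-4.6 -0.8 -2.3] M [-0.09 -1.06  0.02] w 17.9 q6 2.441 t 8.3667
```

```bash
python3 -m inch '[{"xyz":[0,0,0],"rot":[0,0,0]},{"xyz":[0,0,0],"rot":[0,0,0]},{"xyz":[0,0,0],"rot":[0,0,0]},{"xyz":[0,0,0],"rot":[0,0,0]},{"xyz":[0,0,0],"rot":[0,0,0]},{"xyz":[0,0,0],"rot":[0,0,0]},{"xyz":[0,0,-20],"rot":[0,0,0]},{"xyz":[0,0,-50],"rot":[0,0,0]},{"xyz":[0,0,-80],"rot":[0,0,0]},{"xyz":[0,0,-110],"rot":[0,0,0]},{"xyz":[0,0,-110],"rot":[0,0,0]},{"xyz":[0,0,-110],"rot":[0,0,0]}]' 0
python3 - <<'E'
from tgt import *
im=ctrl.get_image('top'); cv2.imwrite('pics/top1.png',cv2.resize(im[130:350,180:440,::-1],None,fx=3,fy=2.7))
print(ctrl.get_obs()['ee_pos'])
m=ctrl.camera_model('wrist'); im=ctrl.get_image('wrist'); cv2.imwrite('pics/w3.png',im[:,:,::-1])
import pickle; pickle.dump(m,open('w3.pkl','wb'))
for P in ([119,66.5,53.5],[71,-117,15],[180,-117,45]): print(proj(m,p0+Rp.apply(P)))
E
```

```text
t: 9.37
ee_pos: [509.4, 126.6, 220.5]
orientation: [-2.698, 1.052, -0.404]
ft_force: [0.0, 0.8, -0.2]
width: 87.8
grasp_force: 0.0
[508.86725989 126.5560375  219.06683548]
[[322.13415055 243.6404158 ]]
[[516.34875605  41.71957476]]
[[392.7303114  -76.68561885]]
```

View pics/w3.png

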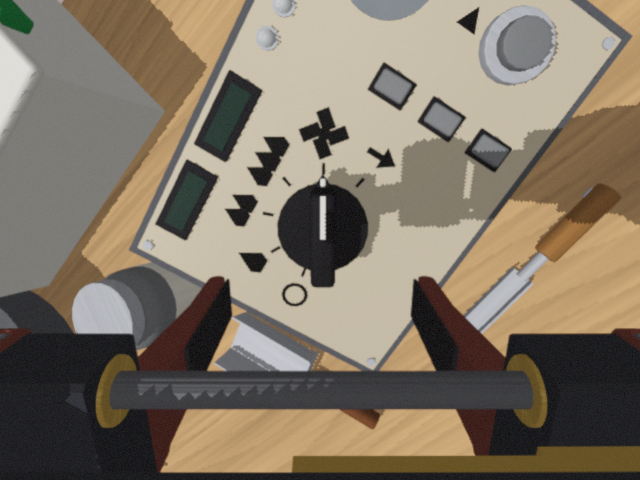

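The pointer nose (323,182) lines up with the fan tick (323,168) and the fan (323,133). The start button's face is at about (527,43). I'll confirm the skirt's height and locate the button.

Run:
```python
from tgt import *
import pickle
m=pickle.load(open('w3.pkl','rb'))
im=cv2.imread('pics/w3.png'); g=cv2.cvtColor(im,cv2.COLOR_BGR2GRAY)
_,lab,st,ce=cv2.connectedComponentsWithStats((g<60).astype(np.uint8))
c=max(cv2.findContours((lab==lab[235,300]).astype(np.uint8),0,cv2.CHAIN_APPROX_NONE)[0],key=len).reshape(-1,2)
for h in (19.5,10):
    P=np.array([Rp.inv().apply(onplane(m,x,p0+h*n,n)-p0)[:2] for x in c])
    print(h,least_squares(lambda p:np.hypot(*(P-p[:2]).T)-p[2],[119,66,36],loss='soft_l1',f_scale=.5).x)
print(g[43,505:560:4],g[15:75:5,527])
reg=np.zeros_like(g); cv2.circle(reg,(527,43),32,255,-1)
b=((g<145)&(reg>0)).astype(np.uint8)
_,lab,st,ce=cv2.connectedComponentsWithStats(b); i=lab[43,527]; print(st[i],ce[i])
for h in (10,15,18): print(h,Rp.inv().apply(onplane(m,ce[i],p0+h*n,n)-p0).round(1))
# second view (w1) and triangulation
m1=pickle.load(open('w1.pkl','rb')); 
for h in (10,15,18): print('w1',h,Rp.inv().apply(onplane(m1,(229,362),p0+h*n,n)-p0).round(1))
```

```text
19.5 [118.98134387  65.63350062  34.99489092]
10 [117.57795695  67.95160701  36.18757133]
[132 131 128 127 128 127 127 127 127 124 126 122 174 133] [134 126 125 125 128 127 126 128 129 128 126 178]
[ 496   15   62   57 2471] [524.68798057  42.98907325]
10 [  63.8 -121.4   10. ]
15 [  65.5 -119.3   15. ]
18 [  66.5 -118.1   18. ]
w1 10 [  68.5 -119.3   10. ]
w1 15 [  69.  -115.3   15. ]
w1 18 [  69.4 -113.    18. ]
```

View pics/top1.png

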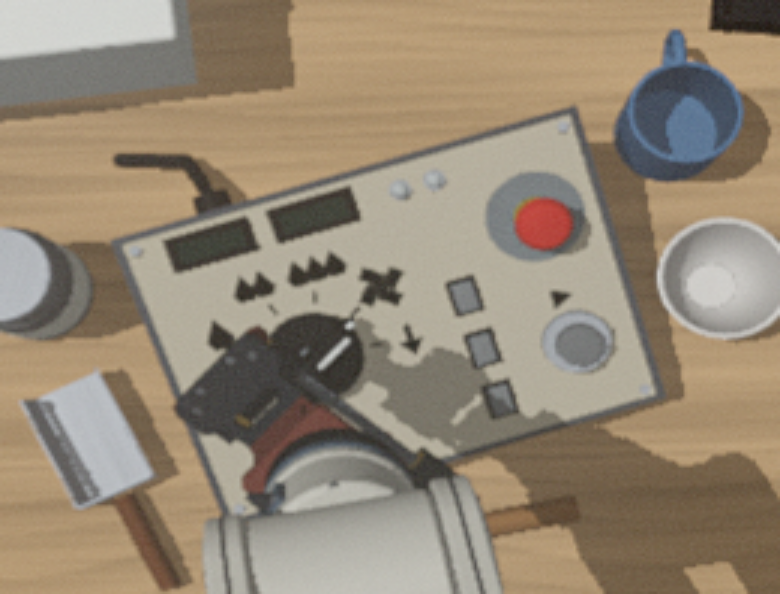

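The top view confirms the pointer is at the fan, with the scoop, tryer, bowl, cup and canister undisturbed. The skirt centre triangulates to the fully-out height. Next is the start button.

```bash
python3 st.py
python3 - <<'E'
from tgt import *
show(p0+Rp.apply([68,-117,85]),tool(Rp,-90))
E
```

```text
panel [118.4  68.1 133.6] yang -149.7 Ftool [ 0.6 -0.2  0.1] M [-0.22 -0.23  0.08] w 88.0 q6 2.469 t 9.4667
xyz [134.4 137.   48.7] rot [ 1.000e-03  1.000e-03 -1.041e+00] deg 59.7
```

```bash
python3 -m inch '[{"xyz":[12,12,0],"rot":[0,0,-0.1]},{"xyz":[26,26,0],"rot":[0,0,-0.2]},{"xyz":[42,43,0],"rot":[0,0,-0.32]},{"xyz":[60,61,0],"rot":[0,0,-0.44]},{"xyz":[78,79,5],"rot":[0,0,-0.56]},{"xyz":[96,98,12],"rot":[0,0,-0.68]},{"xyz":[112,114,22],"rot":[0,0,-0.8]},{"xyz":[124,127,33],"rot":[0,0,-0.92]},{"xyz":[132,134,43],"rot":[0,0,-1.04]},{"xyz":[134,137,48],"rot":[0,0,-1.04]},{"xyz":[134,137,48],"rot":[0,0,-1.04]},{"xyz":[134,137,48],"rot":[0,0,-1.04]}]' 255
python3 - <<'E'
from tgt import *
import pickle
m=ctrl.camera_model('wrist'); im=ctrl.get_image('wrist')
pickle.dump(m,open('w4.pkl','wb')); cv2.imwrite('pics/w4.png',im[:,:,::-1])
for h in (0,15,85): print(proj(m,p0+Rp.apply([68,-117,h])))
E
python3 st.py
```

```text
t: 10.47
ee_pos: [532.3, -59.3, 154.4]
orientation: [-3.011, -0.443, -0.524]
ft_force: [-0.6, 0.1, 0.0]
width: 11.6
grasp_force: 0.0
[[320.85960977 240.91146209]]
[[320.83817474 247.89972409]]
[[320.692749   295.31372569]]
panel [  67.4 -116.3   85.3] yang -90.3 Ftool [-0.3 -0.5 -0.5] M [ 0.05 -0.29  0.02] w 7.5 q6 0.736 t 10.5167
```

View pics/w4.png

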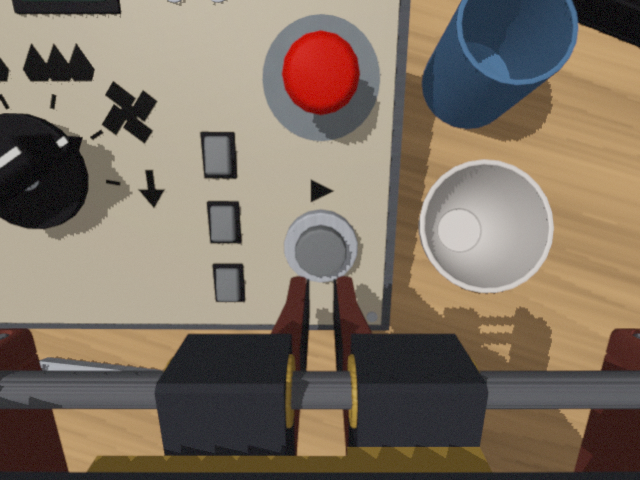

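The start button's face is centred at (321,252), about 2 mm down-slope of my estimate. The e-stop (321,72) is well clear.

```bash
python3 -m inch '[{"xyz":[-1,0.5,20],"rot":[0,0,0]},{"xyz":[-1.6,0.7,40],"rot":[0,0,0]},{"xyz":[-1.6,0.7,54],"rot":[0,0,0]},{"xyz":[-1.6,0.7,62],"rot":[0,0,0]},{"xyz":[-1.6,0.7,63],"rot":[0,0,0]},{"xyz":[-1.6,0.7,63],"rot":[0,0,0]}]'; python3 st.py
python3 -m inch '[{"xyz":[0,0,2],"rot":[0,0,0]},{"xyz":[0,0,4],"rot":[0,0,0]},{"xyz":[0,0,5],"rot":[0,0,0]},{"xyz":[0,0,5],"rot":[0,0,0]}]'; python3 st.py
```

```text
t: 11.02
ee_pos: [551.9, -53.4, 96.4]
orientation: [-3.01, -0.449, -0.527]
ft_force: [-2.9, 1.0, 1.9]
width: 0.9
grasp_force: 1.4
panel [  66.3 -116.5   23.2] yang -90.1 Ftool [-1.7 -1.8 -2.6] M [ 0.39 -0.49  0.05] w 0.9 q6 0.633 t 11.0167
t: 11.35
ee_pos: [553.6, -53.1, 92.5]
orientation: [-3.01, -0.45, -0.529]
ft_force: [-6.2, 2.6, 8.8]
width: 0.3
grasp_force: 5.0
panel [  66.5 -116.8   18.9] yang -90.1 Ftool [ -1.8  -4.3 -10.1] M [ 0.84 -0.7   0.01] w 0.3 q6 0.622 t 11.35
```

```bash
python3 -m inch '[{"xyz":[0,0,1],"rot":[0,0,0]},{"xyz":[0,0,2],"rot":[0,0,0]},{"xyz":[0,0,2],"rot":[0,0,0]},{"xyz":[0,0,2],"rot":[0,0,0]},{"xyz":[0,0,2],"rot":[0,0,0]}]'; python3 st.py
```

```text
t: 11.77
ee_pos: [553.9, -53.1, 92.0]
orientation: [-3.01, -0.45, -0.53]
ft_force: [-20.3, 0.8, 31.0]
width: 0.3
grasp_force: 18.0
panel [  66.6 -116.9   18.4] yang -90.1 Ftool [ -7.4  -6.8 -35.7] M [ 1.16 -1.42 -0.05] w 0.3 q6 0.618 t 11.7667
```

```bash
python3 -m inch '[{"xyz":[0,0,-3],"rot":[0,0,0]},{"xyz":[0,0,-8],"rot":[0,0,0]},{"xyz":[0,0,-20],"rot":[0,0,0]},{"xyz":[0,0,-45],"rot":[0,0,0]},{"xyz":[0,0,-75],"rot":[0,0,0]},{"xyz":[0,0,-100],"rot":[0,0,0]},{"xyz":[0,0,-120],"rot":[0,0,0]},{"xyz":[0,0,-120],"rot":[0,0,0]},{"xyz":[0,0,-120],"rot":[0,0,0]},{"xyz":[0,0,-120],"rot":[0,0,0]}]'; python3 st.py
python3 - <<'E'
from tgt import *
cv2.imwrite('pics/w5.png',ctrl.get_image('wrist')[:,:,::-1])
E
```

```text
t: 12.6
ee_pos: [515.8, -65.6, 202.5]
orientation: [-3.011, -0.449, -0.53]
ft_force: [-0.2, 0.1, 0.0]
width: 0.3
grasp_force: 0.0
panel [  66.7 -117.6  135.9] yang -90.1 Ftool [-0.2 -0.2 -0.1] M [ 0.   -0.29 -0.05] w 0.3 q6 0.772 t 12.6
```

View pics/w5.png

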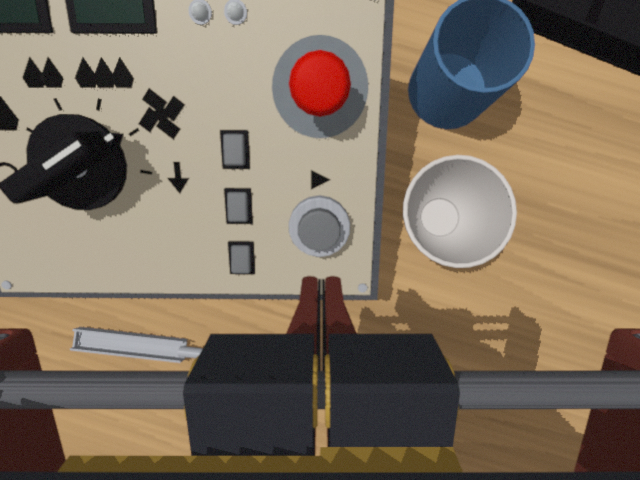

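The pointer (110,138) is still on the fan (161,113), the start button (320,230) is back out, and the e-stop and bystanders are untouched.

```bash
python3 -c "
from workcell import ctrl
print(ctrl.close_job())"
```

```text
the job is handed in; nothing more can be done
None
```

The job is handed in: the selector was turned from the ring to the fan mark and let back out to lock there, then start was pressed fully home and let go. The emergency stop and the other things on the table were not touched, and it took about 13 s of the 61 s allowed.

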